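# Dispense one saffron tin and slide it to the square mat

### The arm

A 7-joint arm with a two-finger parallel gripper is mounted at the origin on the work surface. World frame = base frame: x ahead of the robot, y to its left, z up, the work surface at z = 0. Lengths are in m, angles in rad, forces in N, time in s.
With the tool pointing down it reaches from about 0.4 to 0.85 m from the base axis. Payload 4.5 kg.
Tool frame: the origin (TCP) lies on the front face of the gripper's body, between the roots of the fingers; the fingertips stand 73 mm ahead of it and the grasp point (between the pads) lies 54 mm ahead of it (bot.pinch_z is the distance from the TCP to the grasp point, in m); y points along the fingers, z is the direction in which the jaws open and shut, and the axes are right-handed (so a half turn about y gives the same grasp; the last joint's range is limited). The gripper opens to 85 mm and grips with 20 to 120 N. Pads are 22 mm wide; open, the fingers measure 114 mm over their backs; the gripper's body (76 mm by 85 mm) begins 54 mm behind the grasp point. The pads swing forward as they close: fully open they stand 13 mm farther back than shut.
Start: joints at [-1.114, 0.689, -0.195, 1.565, 0.157, 0.902, -0.215], TCP at [0.256, 0.57, 0.304] pointing down, gripper open.
Joint ranges: [-3.01, 3.01], [-0.46, 2.08], [-1.47, 1.51], [0.13, 2.56], [-1, 4.14], [0.04, 2.09], [-2.66, 2.66]. Speed limits (rad/s): [2.57, 2.57, 3.14, 3.14, 3.14, 3.14, 3.14].

### API

Orientations are given as a unit quaternion [x, y, z, w].
In Python, from cell import bot gives the robot as it stands.
- The arm moves only by the tool apply_moves, never from a script. Its argument "targets" is text: rows parted by semicolons, each of 7 numbers parted by spaces: the turn, a rotation vector about the tool's x, y, z in rad, then the shift along the tool's x, y, z in mm, then the gripper command: -1 is shut, 1 is fully open, values between are in proportion. In form: rx ry rz tx ty tz jaw; .... A call has 1 to 8 rows; each row shifts and turns the pose as measured when the row begins, along the tool's axes as they then stand; what a row does not reach is not made up. A row lasts 1/12 s, in which the tool goes at most 41.7 mm and 7.16 degrees, less where a joint would pass 70% of its speed; a pose out of reach is approached as far as the arm can. A call with a gripper value outside its range is refused whole. The fingers move at their own pace and stop on an object; "squeeze" is the grip in N (left out, the last holds). Time passes only in rows, so rows that do not move let the fingers close. It gives the time, the measured TCP pose, the force and the opening at its end, in the units of the state.
- bot.sense(): the state, without advancing time (a new reading comes with each control period).
- bot.snapshot(name): name is "side" or "top"; returns (picture, depth): 384x512x3 uint8, red, green, blue; 384x512 float32, m along the optical axis (not along the pixel's ray), 0 where there is no reading.
- bot.get_calibration(name): a dict with "fx", "fy", "cx", "cy" (pixels), "R" (3x3) and "t" (3): a world point X has camera coordinates R X + t. Camera axes: x right, y down, z forward; pixel columns grow to the right and rows downward; lengths in m; the calibration is good to about 2 mm. A picture is of the moment at which its call begins. get_calibration takes no time and is no camera call.
- bot.finish_job(): hands the job in, once; it reports no verdict.
The state is a dict: "clock": time; "joint_pos": joint angles; "qd": joint speeds; "joint_torque": joint torques, N m; "eef_pos": TCP position; "tool_rot": TCP orientation; "contact_force": force on the tool from outside, world axes, zero at the start; "ft_torque": the same for the moment, N m; "grip_width": opening from 0.0 (shut) to 1.0 (fully open).
Only numpy, scipy, OpenCV 4.12 (cv2) and the standard library are available. Lean on these libraries where they do the work, as an engineer would, in place of code of your own. Each camera call takes 0.05 s, during which the arm holds its last target.

### The job

Press the dispenser's black plunger all the way down once, so that a single saffron tin comes out of the slot, and let the plunger come back up. Then, with the fingertips, push that tin sideways across the counter until the whole tin stands on the square cork mat (not the round one), keeping it flat on the counter and never lifting it. Leave the other two tins in the dispenser and everything else on the counter where it is.

Things in the scene. Friction and masses are not known exactly. Their poses are not given: they have to be found in the camera images.
- dispenser: Fixed tin dispenser. Origin: on the counter under the centre of its magazine; -x points out of the outlet, +x to the plunger behind, z up. Magazine: open-topped aluminium shaft, 50 x 50 mm, 52 mm high, no floor (three tins stacked on the counter). Slot in the -x wall, 22 mm high. Grey housing behind: x = 25 to 118 mm, 56 mm wide, 54 mm high (collar to 59).
- outlet (a point): Where the ejected tin's centre comes to stand on the counter (about 8 mm up), 68 mm in front of the dispenser's origin, clear of the slot. Pressing the plunger drives a flat pusher (2.8 mm per mm) that slides the lowest tin out to here; when the plunger rises it retracts and the stack drops
- plunger (a joint): Plunger travel in m: 0 = up, 0.025 = fully down at its stop. It moves vertically and a spring brings it back up when released. It takes about 4 N at first, up to about 14 N near the bottom; beyond that it is on its stop.
- plunger_top (a point): Centre of the top face of the plunger's round black cap (36 mm across, 10 mm thick), 92 mm above the counter when up, 67 mm when down, 80 mm behind the dispenser's origin (x = +0.080, y = 0 there). Moves with the plunger.
- tin1_center (a point): Centre (half-way up) of the lowest tin in the magazine, the one that comes out: round flat closed steel tin, 40 mm across, 16 mm high, about 40 g, flat on the counter. Its centre is 8 mm above the counter.
- tin2_center (a point): Centre of the second tin of the stack, the same as the first; it drops to the bottom of the magazine after the first has gone out.
- tin3_center (a point): Centre of the third, top tin of the stack, the same as the others.
- square_mat: The square cork mat, 110 x 110 mm, lying on the counter left or right of the outlet; it is 1 mm thin, lies fixed and does not hinder a sliding tin or a finger (the firm surface there is at z = 0). Origin: its centre on the counter; x and y along its sides.
- round_mat: The round cork mat, 120 mm across, of the same thin cork, on the other side of the outlet; not to be used. Origin: its centre on the counter.
- weight_big: Loose brass weight with a knob, 42 mm across, 49 mm high, 400 g. Origin: centre of its underside. Bystander.
- weight_small: Loose brass weight with a knob, 30 mm across, 37 mm high, 200 g. Origin: centre of its underside. Bystander.
- spice_jar: Loose amber glass jar with a black cap, 64 mm across, 100 mm high. Origin: centre of its underside. Bystander.
- herb_jar: Loose clear glass jar with a wooden cap, 72 mm across, 120 mm high. Origin: centre of its underside. Bystander.
- mortar: Loose marble bowl, 90 mm across, 70 mm high. Origin: centre of its underside. Bystander.
- scoop: Loose wooden spoon, 170 mm long, lying flat along its x axis. Bystander.
- flat_tin: Loose round steel can, 68 mm across, 45 mm high. Origin: centre of its underside. Bystander.

How it is judged:
By the outcome, as a careful person would: the job done as asked, in the order asked, and still so for the second after the job is handed in, with the robot touching nothing.
It also fails if it takes over 56 s, if anything falls off the work surface, if the arm or the gripper's body presses on something with over 40 N, if the wrist force passes 120 N, or if a joint passes its speed limit or range.

## Working session

There is one attempt and no reset: what is moved stays moved. The work goes in short steps, Python scripts to look and compute and a tool call to move; the robot and the scene stay as the last step left them, time stands still between calls to the robot, and variables do not carry over. Pictures are saved under pics/ and viewed, and the job is handed in when it is done.

Besides the shell and the picture viewer there is one more tool, called after ">>>" as a command line: name --argument value ..., lists and objects as JSON in quotes. apply_moves: Moves the arm, as the interface text tells. Its arguments: {"type":"object","properties":{"targets":{"type":"string"},"squeeze":{"type":"number"}},"required":["targets"]}

```bash
mkdir -p pics; ls; python3 - <<'E'
from cell import bot
import cv2, numpy as np
s=bot.sense();print(s)
for n in("side","top"):
    p,d=bot.snapshot(n);cv2.imwrite(f"pics/{n}0.png",p[:,:,::-1]);np.savez(f"{n}0.npz",p=p,d=d)
    print(bot.get_calibration(n))
E
```

```text
pics
{'clock': 0.0, 'joint_pos': array([-1.11420102,  0.69000061, -0.19448499,  1.56638097,  0.15729802,
        0.9024804 , -0.21513827]), 'qd': array([ 0.00050567, -0.00065479, -0.00013992, -0.00124743,  0.0004222 ,
        0.00022392, -0.00055919]), 'joint_torque': array([-2.15802138e-04, -5.39612997e+01, -1.26680989e+00, -1.58540386e+01,
        8.99255276e-03,  9.32350435e-03, -7.84181733e-07]), 'eef_pos': array([0.25627835, 0.56946151, 0.30306296]), 'tool_rot': array([ 0.69202612, -0.14844731,  0.14827353, -0.69070848]), 'contact_force': array([-0.15482369,  0.10793145,  0.11042009]), 'ft_torque': array([-0.04614471,  0.00236617,  0.01119863]), 'grip_width': 1.0025006678319714}
{'fx': 472.6595182407368, 'fy': 472.6595182407368, 'cx': 247.7648915821018, 'cy': 194.29387410923906, 'R': array([[ 0.86735643, -0.49767729,  0.00318442],
       [-0.37220085, -0.65289606, -0.65969179],
       [ 0.33039271,  0.57100267, -0.75152951]]), 't': array([-0.47504006,  0.26469666,  1.22438235])}
{'fx': 474.5759178149335, 'fy': 474.5759178149335, 'cx': 257.1794217118802, 'cy': 189.31458666919875, 'R': array([[-0.0164355 , -0.99963092, -0.02163112],
       [-0.9806693 ,  0.02033499, -0.194613  ],
       [ 0.19498104,  0.01801441, -0.98064156]]), 't': array([0.02492809, 0.53647739, 1.28398448])}
```

View pics/side0.png

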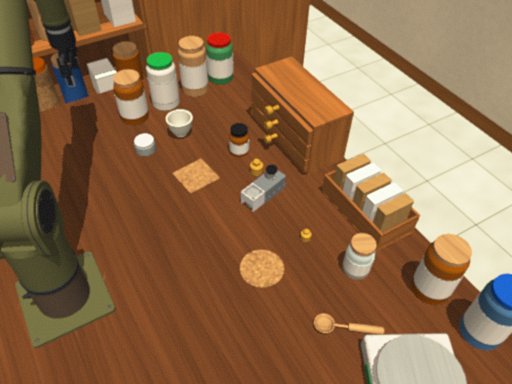

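View pics/top0.png

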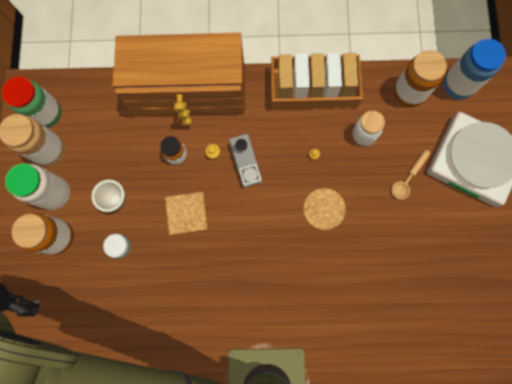

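The top view has the dispenser at about (245,160), with its cap at (241,145) and magazine at (250,175). The square mat is at (186,213), to the robot's left, and the round mat is at (324,208). The big weight is at (212,151), left of the housing.

```bash
cat > h.py <<'E'
import numpy as np, cv2
from cell import bot
def ray(n,uv,z):
    c=bot.get_calibration(n);R=np.array(c["R"]);t=np.array(c["t"])
    d=R.T@np.array([(uv[0]-c["cx"])/c["fx"],(uv[1]-c["cy"])/c["fy"],1]);o=-R.T@t
    return o+d*(z-o[2])/d[2]
def proj(n,X):
    c=bot.get_calibration(n);q=np.array(c["R"])@np.array(X)+np.array(c["t"])
    return q[0]/q[2]*c["fx"]+c["cx"],q[1]/q[2]*c["fy"]+c["cy"]
def cloud(n,d):
    c=bot.get_calibration(n);v,u=np.mgrid[:d.shape[0],:d.shape[1]]
    P=np.stack([(u-c["cx"])/c["fx"]*d,(v-c["cy"])/c["fy"]*d,d],-1)-np.array(c["t"])
    return P@np.array(c["R"])
def crop(n,p,x0,y0,x1,y1,s,name):
    cv2.imwrite(f"pics/{name}.png",cv2.resize(p[y0:y1,x0:x1,::-1],None,fx=s,fy=s,interpolation=cv2.INTER_CUBIC))
E
python3 - <<'E'
from h import *
a=np.load("top0.npz");b=np.load("side0.npz")
crop("top",a["p"],155,120,285,245,6*0.78,"topc")
crop("side",b["p"],165,110,295,220,5,"sidec")
for n,z in(("top",a),("side",b)):
    P=cloud(n,z["d"]);hsv=cv2.cvtColor(z["p"],cv2.COLOR_RGB2HSV)
    # black cap
    m=(P[...,2]>.082)&(P[...,2]<.102)&(hsv[...,2]<70)&(P[...,0]>.3)&(P[...,1]>-.1)&(P[...,1]<.15)
    v,u=np.nonzero(m);print(n,"cap",len(u),u.mean(),v.mean(),P[m].mean(0),ray(n,(u.mean(),v.mean()),.092))
    # magazine/housing
    m=(P[...,2]>.035)&(P[...,2]<.065)&(P[...,0]>.35)&(P[...,0]<.8)&(P[...,1]>-.1)&(P[...,1]<.12)&(hsv[...,1]<70)
    v,u=np.nonzero(m);r=cv2.minAreaRect((P[m][:,:2]*1000).astype(np.float32));print("disp",len(u),r, np.median(P[m][:,2]))
    # mats
    cork=((hsv[...,0]>8)&(hsv[...,0]<25)&(hsv[...,1]>80)&(hsv[...,2]>165)&(P[...,2]<.012)&(abs(P[...,1])<.4)).astype(np.uint8)
    cork=cv2.morphologyEx(cork,cv2.MORPH_CLOSE,np.ones((5,5)))
    k,l,st,ce=cv2.connectedComponentsWithStats(cork)
    for i in range(1,k):
        if st[i,4]>300:
            vv,uu=np.nonzero(l==i);X=np.array([ray(n,q,0.001)[:2] for q in zip(uu,vv)])
            print("mat",st[i],ray(n,ce[i],0.001),cv2.minAreaRect((X*1000).astype(np.float32)))
    for nm,q in (("bigw",(.42,.07)),):
        m=(hsv[...,0]>15)&(hsv[...,0]<32)&(hsv[...,1]>140)&(P[...,2]>.015)&(P[...,2]<.06)&(P[...,1]<.2)&(P[...,1]>-.2)&(P[...,0]>.4)&(P[...,0]<.75)
        k,l,st,ce=cv2.connectedComponentsWithStats(m.astype(np.uint8))
        for i in range(1,k):
            if st[i,4]>15: print("wt",st[i],ce[i],P[l==i].mean(0),P[l==i].min(0),P[l==i].max(0))
E
```

```text
top cap 84 240.67857142857142 144.64285714285714 [0.65704435 0.05816975 0.09181857] [0.65698098 0.0581589  0.092     ]
disp 743 ((626.5581665039062, 47.95597839355469), (144.81820678710938, 55.13574981689453), 15.697820663452148) 0.052330119342354396
mat [ 304  188   42   42 1379] [ 0.48680631 -0.17703807  0.001     ] ((486.9925231933594, -178.17831420898438), (118.52882385253906, 120.46991729736328), 87.95988464355469)
mat [ 165  192   42   43 1476] [0.48204189 0.22525321 0.001     ] ((482.59429931640625, 225.17044067382812), (113.21281433105469, 113.41350555419922), 7.330070972442627)
wt [206 144  15  15 164] [212.65853659 151.26219512] [0.65592172 0.14291289 0.03492128] [0.63866246 0.12319672 0.01673133] [0.67879785 0.16368408 0.05342378]
wt [310 149  10  11  82] [314.48780488 153.7804878 ] [ 0.64397084 -0.1529955   0.02676487] [ 0.63088    -0.16683581  0.01549207] [ 0.66067046 -0.14010926  0.0402484 ]
side cap 81 271.1975308641975 169.1358024691358 [0.65822492 0.05333243 0.09043354] [0.65734696 0.05203092 0.092     ]
disp 708 ((627.9178466796875, 46.74034881591797), (149.62139892578125, 58.46461868286133), 15.69444465637207) 0.05043804662529742Traceback (most recent call last):
  File "<stdin>", line 19, in <module>
  File "h.py", line 4, in ray
    c=bot.get_calibration(n);R=np.array(c["R"]);t=np.array(c["t"])
ValueError: time passes only in moves, steps and waits
```

```bash
python3 - <<'E'
from h import *
from scipy.spatial.transform import Rotation as Ro
print(Ro.from_quat(bot.sense()["tool_rot"]).as_matrix().round(3))
E
```

```text
[[ 0.912 -0.001  0.41 ]
 [-0.41  -0.002  0.912]
 [ 0.    -1.    -0.002]]
```

View pics/topc.png

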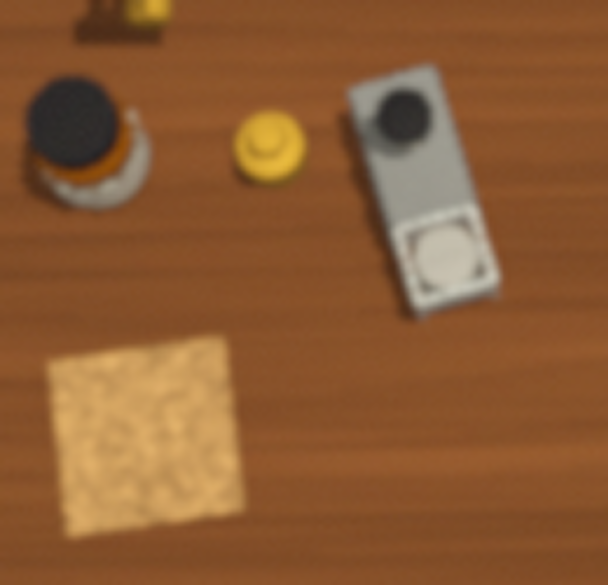

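View pics/sidec.png

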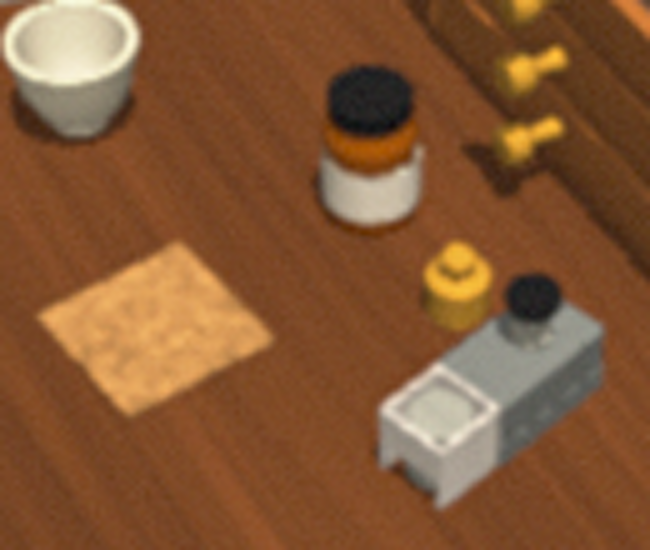

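```bash
python3 - <<'E'
from cell import bot
import pickle
pickle.dump({n:bot.get_calibration(n) for n in("side","top")},open("cal.pkl","wb"))
E
cat > h.py <<'E'
import numpy as np, cv2, pickle
from cell import bot
from scipy.spatial.transform import Rotation as Ro
CAL=pickle.load(open("cal.pkl","rb"))
def ray(n,uv,z):
    c=CAL[n];R=np.array(c["R"]);t=np.array(c["t"])
    d=R.T@np.array([(uv[0]-c["cx"])/c["fx"],(uv[1]-c["cy"])/c["fy"],1]);o=-R.T@t
    return o+d*(z-o[2])/d[2]
def cloud(n,d):
    c=CAL[n];v,u=np.mgrid[:d.shape[0],:d.shape[1]]
    P=np.stack([(u-c["cx"])/c["fx"]*d,(v-c["cy"])/c["fy"]*d,d],-1)-np.array(c["t"])
    return P@np.array(c["R"])
def crop(p,x0,y0,x1,y1,s,name):
    cv2.imwrite(f"pics/{name}.png",cv2.resize(p[y0:y1,x0:x1,::-1],None,fx=s,fy=s,interpolation=cv2.INTER_CUBIC))
def goal(yawz_deg): # tool y down, tool z at this yaw
    a=np.radians(yawz_deg);z=np.array([np.cos(a),np.sin(a),0]);y=np.array([0,0,-1.])
    return Ro.from_matrix(np.stack([np.cross(y,z),y,z],1))
def plan(pos,yawz,N):
    s=bot.sense();p=s["eef_pos"];r=Ro.from_quat(s["tool_rot"]);g=goal(yawz)
    w=(r.inv()*g).as_rotvec();dp=(np.array(pos)-p)/N
    print("at",p.round(4),"rotvec",w.round(3),"clock",s["clock"],"F",s["contact_force"].round(1),"grip",round(s["grip_width"],3))
    for k in range(N):
        rk=r*Ro.from_rotvec(w*k/N);t=rk.inv().apply(dp)*1000
        print(k,(w/N).round(3),t.round(1))
E
python3 - <<'E'
from h import *
plan([.6575,.0565,.24],9.3,20)
a=np.load("top0.npz");b=np.load("side0.npz")
P=cloud("top",a["d"])
for uv in((180,50),(180,98),(212,98),(125,75),(180,101)): print(uv,P[uv[1],uv[0]].round(3))
for n,z in(("side",b),):
    P=cloud(n,z["d"]);hsv=cv2.cvtColor(z["p"],cv2.COLOR_RGB2HSV)
    cork=((hsv[...,0]>8)&(hsv[...,0]<25)&(hsv[...,1]>80)&(hsv[...,2]>165)&(P[...,2]<.012)&(abs(P[...,1])<.4)).astype(np.uint8)
    cork=cv2.morphologyEx(cork,cv2.MORPH_CLOSE,np.ones((5,5)))
    k,l,st,ce=cv2.connectedComponentsWithStats(cork)
    for i in range(1,k):
        if st[i,4]>300:
            vv,uu=np.nonzero(l==i);X=np.array([ray(n,q,0.001)[:2] for q in zip(uu,vv)])
            print("mat",st[i],ray(n,ce[i],0.001),cv2.minAreaRect((X*1000).astype(np.float32)))
E
```

```text
at [0.2563 0.5695 0.3032] rotvec [0.001 0.986 0.001] clock 0.1 F [ 0.7 -0.4 -0.6] grip 1.001
0 [0.    0.049 0.   ] [ 28.8   3.2 -15.2]
1 [0.    0.049 0.   ] [ 29.5   3.2 -13.7]
2 [0.    0.049 0.   ] [ 30.2   3.2 -12.2]
3 [0.    0.049 0.   ] [ 30.7   3.2 -10.7]
4 [0.    0.049 0.   ] [31.2  3.2 -9.2]
5 [0.    0.049 0.   ] [31.6  3.2 -7.7]
6 [0.    0.049 0.   ] [32.   3.2 -6.1]
7 [0.    0.049 0.   ] [32.2  3.2 -4.5]
8 [0.    0.049 0.   ] [32.4  3.2 -2.9]
9 [0.    0.049 0.   ] [32.5  3.2 -1.3]
10 [0.    0.049 0.   ] [32.6  3.2  0.3]
11 [0.    0.049 0.   ] [32.5  3.2  1.9]
12 [0.    0.049 0.   ] [32.4  3.2  3.5]
13 [0.    0.049 0.   ] [32.2  3.2  5.1]
14 [0.    0.049 0.   ] [31.9  3.2  6.7]
15 [0.    0.049 0.   ] [31.5  3.2  8.2]
16 [0.    0.049 0.   ] [31.1  3.2  9.8]
17 [0.    0.049 0.   ] [30.5  3.2 11.3]
18 [0.    0.049 0.   ] [30.   3.2 12.8]
19 [0.    0.049 0.   ] [29.3  3.2 14.2]
(180, 50) [0.89  0.212 0.2  ]
(180, 98) [0.769 0.216 0.166]
(212, 98) [0.78  0.134 0.133]
(125, 75) [0.823 0.357 0.2  ]
(180, 101) [0.759 0.215 0.169]
mat [173 158  46  35 884] [0.48298199 0.22252696 0.001     ] ((483.6554870605469, 223.8026885986328), (113.23439025878906, 112.1805191040039), 7.288153171539307)
mat [ 240  249   45   39 1328] [ 0.4876945  -0.17957014  0.001     ] ((488.1825256347656, -177.52120971679688), (119.29370880126953, 119.98297882080078), 0.5480462312698364)
```

>>> apply_moves --targets "0 0.049 0 29 2 -15 -1; 0 0.049 0 29 2 -14 -1; 0 0.049 0 30 2 -12 -1; 0 0.049 0 31 2 -11 -1; 0 0.049 0 31 2 -9 -1; 0 0.049 0 32 2 -8 -1; 0 0.049 0 32 2 -6 -1; 0 0.049 0 32 2 -4 -1" --squeeze 20

```text
clock: 0.77
eef_pos: [0.4131, 0.3645, 0.2821]
tool_rot: [0.65, -0.283, 0.276, -0.649]
contact_force: [0.6, 0.6, -0.2]
grip_width: 0.003
```

>>> apply_moves --targets "0 0.049 0 32 2 -3 -1; 0 0.049 0 32 2 -1 -1; 0 0.049 0 32 2 0 -1; 0 0.049 0 32 2 2 -1; 0 0.049 0 32 2 4 -1; 0 0.049 0 32 2 5 -1; 0 0.049 0 32 2 7 -1; 0 0.049 0 31 2 8 -1"

```text
clock: 1.43
eef_pos: [0.5764, 0.1492, 0.2606]
tool_rot: [0.582, -0.411, 0.402, -0.575]
contact_force: [0.6, 0.2, -0.3]
grip_width: 0.0
```

```bash
python3 -c "
from h import *
plan([.6575,.0565,.20],9.3,6)"
```

```text
at [0.5764 0.1492 0.2606] rotvec [ 0.015  0.184 -0.004] clock 1.4333 F [ 0.6  0.2 -0.3] grip 0.0
0 [ 0.003  0.031 -0.001] [19.2  9.9  7.6]
1 [ 0.003  0.031 -0.001] [18.9  9.9  8.2]
2 [ 0.003  0.031 -0.001] [18.7 10.   8.7]
3 [ 0.003  0.031 -0.001] [18.4 10.   9.3]
4 [ 0.003  0.031 -0.001] [18.1 10.   9.8]
5 [ 0.003  0.031 -0.001] [17.8 10.1 10.3]
```

>>> apply_moves --targets "0.003 0.031 0 19 10 8 -1; 0.003 0.031 0 19 10 8 -1; 0.003 0.031 0 19 10 9 -1; 0.003 0.031 0 18 10 9 -1; 0.003 0.031 0 18 10 10 -1; 0.003 0.031 0 18 10 10 -1; 0 0 0 0 0 0 -1"

```text
clock: 2.02
eef_pos: [0.663, 0.0393, 0.1944]
tool_rot: [0.533, -0.464, 0.466, -0.532]
contact_force: [0.1, -0.6, -0.1]
grip_width: 0.002
```

```bash
python3 - <<'E'
from h import *
plan([.6575,.0565,.185],9.3,2)
b,bd=bot.snapshot("side");a,_=bot.snapshot("top")
crop(b,205,50,335,200,3.9,"s1");crop(a,190,90,290,200,5,"t1")
E
```

```text
at [0.663  0.0393 0.1944] rotvec [-0.001 -0.026  0.003] clock 2.0167 F [ 0.1 -0.6 -0.1] grip 0.002
0 [-0.001 -0.013  0.002] [-8.9  4.7 -1.5]
1 [-0.001 -0.013  0.002] [-8.9  4.7 -1.4]
```

View pics/s1.png

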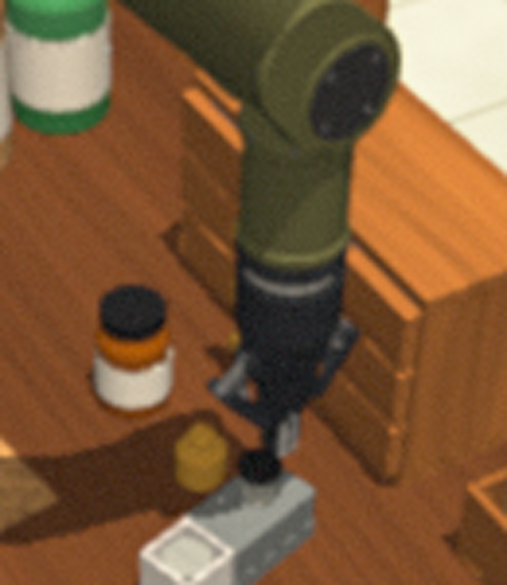

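The side view has the closed tips just above and slightly right of the cap, which fits the measured 17 mm overshoot in -y. I'll correct that and settle.

>>> apply_moves --targets "0 -0.013 0 -9 4 -2 -1; 0 -0.013 0 -9 4 -1 -1; 0 0 0 0 0 0 -1; 0 0 0 0 0 0 -1"

```text
clock: 2.45
eef_pos: [0.6534, 0.0693, 0.188]
tool_rot: [-0.541, 0.455, -0.452, 0.544]
contact_force: [0.2, 0.5, 0.4]
grip_width: -0.001
```

```bash
python3 - <<'E'
from h import *
plan([.6575,.0565,.165],9.3,1)
b,bd=bot.snapshot("side")
crop(b,205,80,335,200,4,"s2")
E
```

```text
at [0.6534 0.0693 0.188 ] rotvec [-0.001  0.015 -0.006] clock 2.45 F [0.2 0.5 0.4] grip -0.001
0 [-0.001  0.015 -0.006] [13.4 23.   1.8]
```

View pics/s2.png

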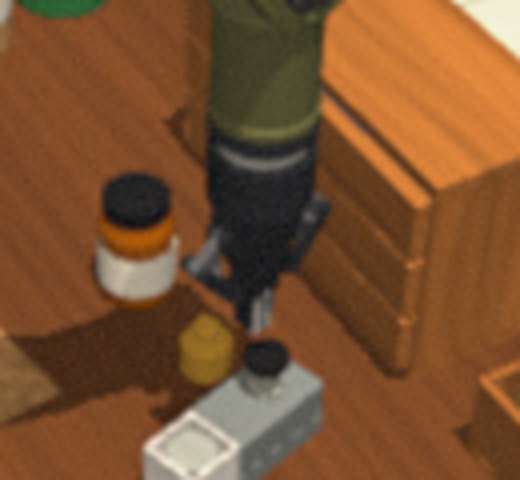

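The tips are now about 13 mm too far left (+y), because the arm overshoots after fast rows. I'll use smaller steps.

>>> apply_moves --targets "0 0.01 0 4 2 1 -1; 0 0 0 4 2 1 -1; 0 0 0 2 2 0 -1; 0 0 0 0 0 0 -1"

```text
clock: 2.83
eef_pos: [0.6574, 0.0608, 0.1825]
tool_rot: [-0.538, 0.457, -0.455, 0.543]
contact_force: [-0.7, -0.6, 0.2]
grip_width: -0.0
```

```bash
python3 - <<'E'
from h import *
plan([.6575,.0565,.165],9.3,1)
E
```

```text
at [0.6574 0.0608 0.1825] rotvec [-0.002  0.007 -0.006] clock 2.8333 F [-0.7 -0.6  0.2] grip -0.0
0 [-0.002  0.007 -0.006] [ 4.3 17.4 -0.7]
```

>>> apply_moves --targets "0 0 -0.005 3 5 0 -1; 0 0 0 1 6 0 -1; 0 0 0 0 4 0 -1; 0 0 0 0 3 0 -1; 0 0 0 0 3 0 -1"

```text
clock: 3.25
eef_pos: [0.6591, 0.0546, 0.1606]
tool_rot: [-0.539, 0.456, -0.458, 0.541]
contact_force: [-1.1, -1.1, 8.6]
grip_width: 0.0
```

>>> apply_moves --targets "0 0 0 0 4 0 -1; 0 0 0 0 4 0 -1; 0 0 0 0 4 0 -1"

```text
clock: 3.5
eef_pos: [0.6591, 0.0546, 0.1508]
tool_rot: [-0.539, 0.456, -0.458, 0.541]
contact_force: [-3.0, 0.4, 8.9]
grip_width: -0.002
```

>>> apply_moves --targets "0 0 0 0 4 0 -1; 0 0 0 0 4 0 -1"

```text
clock: 3.67
eef_pos: [0.659, 0.0546, 0.1446]
tool_rot: [-0.539, 0.456, -0.458, 0.541]
contact_force: [-2.1, -0.1, 9.8]
grip_width: 0.002
```

>>> apply_moves --targets "0 0 0 0 3 0 -1; 0 0 0 0 3 0 -1"

```text
clock: 3.83
eef_pos: [0.6591, 0.0546, 0.1404]
tool_rot: [-0.539, 0.456, -0.458, 0.541]
contact_force: [-3.2, -0.0, 10.9]
grip_width: 0.001
```

>>> apply_moves --targets "0 0 0 0 2 0 -1; 0 0 0 0 2 0 -1"

```text
clock: 4.0
eef_pos: [0.6591, 0.0546, 0.1396]
tool_rot: [-0.538, 0.456, -0.458, 0.541]
contact_force: [-5.6, -0.0, 21.3]
grip_width: -0.003
```

>>> apply_moves --targets "0 0 0 0 2 0 -1; 0 0 0 0 2 0 -1"

```text
clock: 4.17
eef_pos: [0.6591, 0.0546, 0.1397]
tool_rot: [-0.538, 0.456, -0.458, 0.541]
contact_force: [-4.5, -0.2, 14.8]
grip_width: -0.001
```

>>> apply_moves --targets "0 0 0 0 4 0 -1; 0 0 0 0 4 0 -1"

```text
clock: 4.33
eef_pos: [0.6592, 0.0546, 0.1395]
tool_rot: [-0.538, 0.456, -0.458, 0.541]
contact_force: [-10.4, -0.6, 30.9]
grip_width: -0.003
```

```bash
python3 - <<'E'
from h import *
b,bd=bot.snapshot("side")
crop(b,205,110,335,230,4,"s3")
E
```

```text
(no output)
```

View pics/s3.png

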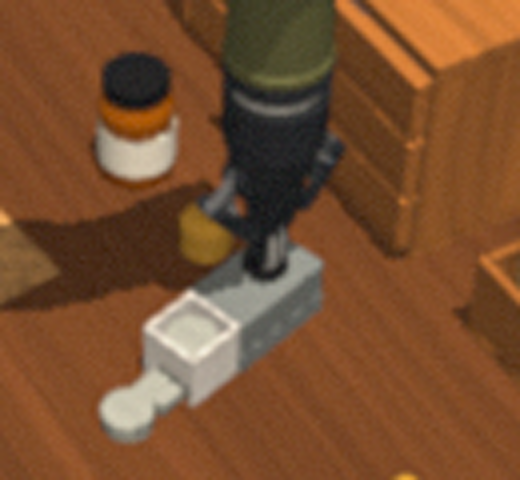

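The cap is on its stop (z unchanged while the force rose to 31 N), and the tin is out with the pusher behind it at crop (130,412). Raising.

>>> apply_moves --targets "0 0 0 0 -6 0 -1; 0 0 0 0 -8 0 -1; 0 0 0 0 -8 0 -1; 0 0 0 0 -10 0 -1; 0 0 0 0 -14 0 -1; 0 0 0 0 -14 0 -1; 0 0 0 0 -14 0 -1; 0 0 0 0 0 0 -1"

```text
clock: 5.05
eef_pos: [0.6586, 0.055, 0.2194]
tool_rot: [-0.538, 0.456, -0.458, 0.541]
contact_force: [0.9, 0.5, 0.6]
grip_width: -0.001
```

```bash
python3 - <<'E'
from h import *
b,bd=bot.snapshot("side");a,ad=bot.snapshot("top");np.savez("s4.npz",b=b,bd=bd,a=a,ad=ad)
crop(b,165,110,325,230,4,"s4");crop(a,155,120,285,245,4,"t4")
for n,p,d in(("side",b,bd),("top",a,ad)):
    P=cloud(n,d);hsv=cv2.cvtColor(p,cv2.COLOR_RGB2HSV)
    m=(P[...,2]>.007)&(P[...,2]<.025)&(P[...,0]>.45)&(P[...,0]<.56)&(abs(P[...,1])<.1)&(hsv[...,1]<80)
    k,l,st,ce=cv2.connectedComponentsWithStats(m.astype(np.uint8))
    for i in range(1,k):
        if st[i,4]>20: print(n,st[i],ce[i],ray(n,ce[i],.016),P[l==i].mean(0),np.ptp(P[l==i],axis=0))
plan([.5163+.162*.06,.017-.987*.06,.22],9.3,8)
E
```

```text
side [230 207  13  12 126] [236.05555556 212.52380952] [0.5155183 0.0132413 0.016    ] [0.51605216 0.01424457 0.01466575] [0.03855673 0.04019473 0.01302411]
at [0.6571 0.0549 0.2168] rotvec [-0.002  0.003 -0.001] clock 5.15 F [-1.   0.1 -0.7] grip 0.001
0 [-0.  0. -0.] [  9.3  -0.5 -18.2]
1 [-0.  0. -0.] [  9.3  -0.4 -18.2]
2 [-0.  0. -0.] [  9.3  -0.4 -18.2]
3 [-0.  0. -0.] [  9.3  -0.4 -18.2]
4 [-0.  0. -0.] [  9.3  -0.4 -18.1]
5 [-0.  0. -0.] [  9.3  -0.4 -18.1]
6 [-0.  0. -0.] [  9.3  -0.4 -18.1]
7 [-0.  0. -0.] [  9.3  -0.4 -18.1]
```

View pics/s4.png

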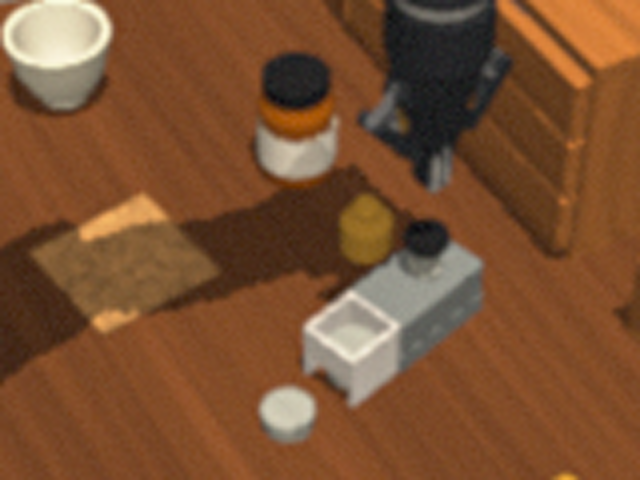

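View pics/t4.png

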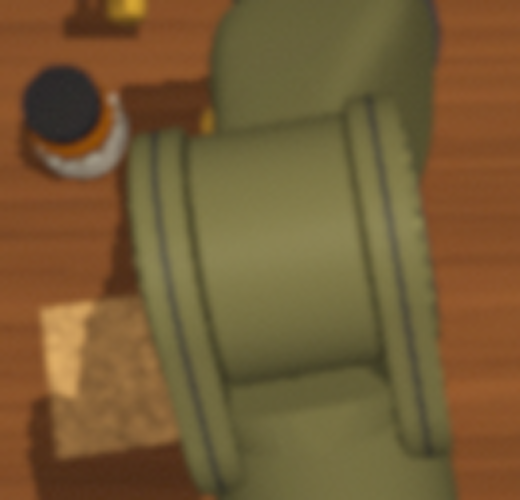

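The side view shows the tin free at crop (288,413), about (0.516, 0.014). The cap is back up and the pusher has retracted. Next I'll move to the far side of the tin with the jaws partly open, so both tips cradle it.

>>> apply_moves --targets "0 0 0 9 0 -18 -0.34; 0 0 0 9 0 -18 -0.34; 0 0 0 9 0 -18 -0.34; 0 0 0 9 0 -18 -0.34; 0 0 0 9 0 -18 -0.34; 0 0 0 9 0 -18 -0.34; 0 0 0 9 0 -10 -0.34; 0 0 0 0 0 0 -0.34"

```text
clock: 5.82
eef_pos: [0.5414, -0.0279, 0.2064]
tool_rot: [0.543, -0.46, 0.451, -0.538]
contact_force: [-0.6, -0.6, 0.7]
grip_width: 0.334
```

```bash
python3 - <<'E'
from h import *
plan([.5255,-.044,.12],9.3,5)
E
```

```text
at [ 0.5414 -0.0279  0.2064] rotvec [ 0.014  0.007 -0.005] clock 5.8167 F [-0.6 -0.6  0.7] grip 0.334
0 [ 0.003  0.001 -0.001] [ 2.7 17.3 -3.4]
1 [ 0.003  0.001 -0.001] [ 2.7 17.3 -3.5]
2 [ 0.003  0.001 -0.001] [ 2.7 17.3 -3.5]
3 [ 0.003  0.001 -0.001] [ 2.7 17.3 -3.6]
4 [ 0.003  0.001 -0.001] [ 2.7 17.3 -3.6]
```

>>> apply_moves --targets "0.003 0.001 0 3 0 -4 -0.34; 0.003 0.001 0 3 8 -4 -0.34; 0.003 0.001 0 3 14 -4 -0.34; 0.003 0 0 3 14 -3 -0.34; 0 0 0 2 14 -1 -0.34; 0 0 0 0 10 0 -0.34; 0 0 0 0 5 0 -0.34; 0 0 0 0 0 0 -0.34"

```text
clock: 6.48
eef_pos: [0.5309, -0.0399, 0.1353]
tool_rot: [-0.538, 0.457, -0.454, 0.543]
contact_force: [-0.3, 1.0, -0.1]
grip_width: 0.333
```

```bash
python3 - <<'E'
from h import *
plan([.5255,-.044,.078],9.3,1)
b,bd=bot.snapshot("side");a,ad=bot.snapshot("top")
crop(b,165,110,325,230,4,"s5");crop(a,155,120,305,245,4,"t5")
E
```

```text
at [ 0.5309 -0.0399  0.1353] rotvec [-0.003  0.009 -0.008] clock 6.4833 F [-0.3  1.  -0.1] grip 0.333
0 [-0.003  0.009 -0.008] [ 3.6 57.3 -6.1]
```

View pics/s5.png

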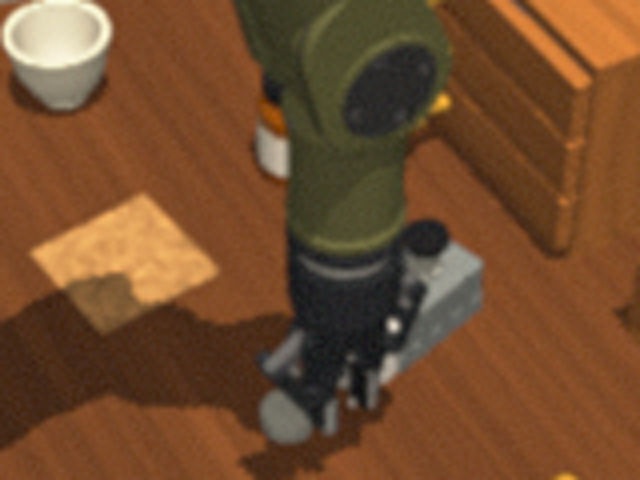

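The tips are right of the tin, between it and the camera-side counter. Before pushing past the magazine I'll measure from the depth how far the knuckles stick out.

```bash
python3 - <<'E'
from h import *
s=bot.sense();R=Ro.from_quat(s["tool_rot"])
for n in("side","top"):
    p,d=bot.snapshot(n);P=cloud(n,d).reshape(-1,3);P=P[(d.ravel()>0)&(P[:,2]>.03)]
    q=R.inv().apply(P-s["eef_pos"])
    q=q[(abs(q[:,0])<.06)&(abs(q[:,2])<.08)&(q[:,1]>-.1)&(q[:,1]<.085)]
    W=R.apply(q)+s["eef_pos"]
    # exclude dispenser
    ax=np.array([.9627,.2706]);o=np.array([.5817,.0354]);e=(W[:,:2]-o)@ax;f=(W[:,:2]-o)@np.array([-.2706,.9627])
    k=~((e>-.03)&(abs(f)<.035)&(W[:,2]<.06));q=q[k]
    for y in np.arange(-.1,.085,.01):
        z=q[(q[:,1]>=y)&(q[:,1]<y+.01)]
        if len(z):print(n,round(y,3),len(z),"z",(z[:,2].min()*1e3).round(),(z[:,2].max()*1e3).round(),"x",(z[:,0].min()*1e3).round(),(z[:,0].max()*1e3).round())
E
```

```text
side -0.1 120 z -39.0 29.0 x -19.0 40.0
side -0.09 82 z -39.0 24.0 x -20.0 41.0
side -0.08 76 z -39.0 27.0 x -20.0 41.0
side -0.07 67 z -38.0 18.0 x -22.0 40.0
side -0.06 33 z -38.0 18.0 x -10.0 37.0
side -0.05 25 z -42.0 -25.0 x -5.0 14.0
side -0.04 64 z -61.0 49.0 x -4.0 23.0
side -0.03 123 z -67.0 63.0 x -11.0 24.0
side -0.02 67 z -66.0 61.0 x -8.0 21.0
side -0.01 71 z -61.0 57.0 x 2.0 21.0
side -0.0 63 z -55.0 54.0 x -15.0 19.0
side 0.01 62 z -50.0 50.0 x -12.0 16.0
side 0.02 59 z -46.0 47.0 x -10.0 15.0
side 0.03 25 z -29.0 20.0 x -8.0 15.0
side 0.04 33 z -29.0 26.0 x -8.0 14.0
side 0.05 29 z -29.0 26.0 x -9.0 13.0
side 0.06 30 z -26.0 27.0 x -9.0 14.0
side 0.07 5 z -21.0 15.0 x -8.0 8.0
```

```bash
python3 - <<'E'
from h import *
plan([.5198,-.040,.081],9.3,6)
E
```

```text
at [ 0.5315 -0.0403  0.1371] rotvec [-0.005  0.008 -0.007] clock 6.6833 F [-0.1 -0.   0.4] grip 0.326
0 [-0.001  0.001 -0.001] [-0.3  9.3 -2. ]
1 [-0.001  0.001 -0.001] [-0.3  9.3 -2. ]
2 [-0.001  0.001 -0.001] [-0.3  9.3 -1.9]
3 [-0.001  0.001 -0.001] [-0.3  9.3 -1.9]
4 [-0.001  0.001 -0.001] [-0.4  9.3 -1.9]
5 [-0.001  0.001 -0.001] [-0.4  9.3 -1.9]
```

>>> apply_moves --targets "-0.001 0.001 -0.001 0 9 -2 -0.5; -0.001 0.001 -0.001 0 9 -2 -0.5; -0.001 0.001 -0.001 0 9 -2 -0.5; 0 0.001 0 0 8 -2 -0.5; 0 0 0 0 8 -2 -0.5; 0 0 0 0 4 -1 -0.5; 0 0 0 0 0 0 -0.5"

```text
clock: 7.27
eef_pos: [0.5206, -0.0419, 0.0865]
tool_rot: [-0.538, 0.457, -0.457, 0.542]
contact_force: [-0.8, 0.1, 0.1]
grip_width: 0.25
```

```bash
python3 - <<'E'
from h import *
plan([.5198,-.040,.081],9.3,1)
b,bd=bot.snapshot("side")
crop(b,195,140,295,230,6,"s6")
s=bot.sense();R=Ro.from_quat(s["tool_rot"])
P=cloud("side",bd).reshape(-1,3);q=R.inv().apply(P-s["eef_pos"])
k=(P[:,2]>.004)&(abs(q[:,0])<.02)&(abs(q[:,2])<.04)&(q[:,1]>.03)&(q[:,1]<.1)
print("lowest finger pts z",np.sort(P[k][:,2])[:8].round(4))
E
```

```text
at [ 0.5206 -0.0419  0.0865] rotvec [-0.005  0.004 -0.004] clock 7.2667 F [-0.8  0.1  0.1] grip 0.25
0 [-0.005  0.004 -0.004] [-2.   5.5 -0.5]
lowest finger pts z [0.0042 0.0044 0.0115 0.0141 0.0149 0.0152 0.0152 0.0183]
```

View pics/s6.png

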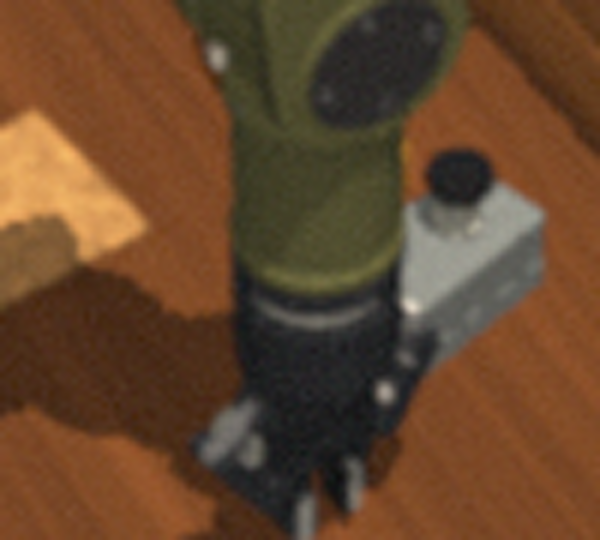

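>>> apply_moves --targets "-0.003 0.002 -0.002 -2 4 0 -0.5; -0.002 0.002 -0.002 -5 3 0 -0.5; 0 0 0 -6 0 0 -0.5; 0 0 0 -6 0 0 -0.5; 0 0 0 -3 0 0 -0.5"

```text
clock: 7.73
eef_pos: [0.5178, -0.0186, 0.0796]
tool_rot: [-0.538, 0.458, -0.459, 0.539]
contact_force: [-0.5, 1.1, -0.3]
grip_width: 0.246
```

```bash
python3 - <<'E'
from h import *
plan([.5198,-.010,.080],9.3,1)
E
```

```text
at [ 0.5178 -0.0186  0.0796] rotvec [-0.002 -0.002  0.001] clock 7.7333 F [-0.5  1.1 -0.3] grip 0.246
0 [-0.002 -0.002  0.001] [-8.2 -0.4  3.3]
```

>>> apply_moves --targets "0 0 0 -4 0 -1 -0.5; 0 0 0 -4 0 -1 -0.5; 0 0 0 -4 0 -1 -0.5; 0 0 0 -4 0 -1 -0.5; 0 0 0 -4 0 -1 -0.5; 0 0 0 -4 0 -1 -0.5"

```text
clock: 8.23
eef_pos: [0.5077, 0.0075, 0.0804]
tool_rot: [-0.538, 0.457, -0.459, 0.54]
contact_force: [1.0, 0.2, -0.8]
grip_width: 0.25
```

```bash
python3 - <<'E'
from h import *
plan([.4825,.200,.080],9.3,1)
b,bd=bot.snapshot("side");crop(b,175,120,295,230,5,"s7")
E
```

```text
at [0.5077 0.0075 0.0804] rotvec [-0.004 -0.     0.001] clock 8.2333 F [ 1.   0.2 -0.8] grip 0.25
0 [-0.004 -0.     0.001] [-194.1    0.2    6.2]
```

View pics/s7.png

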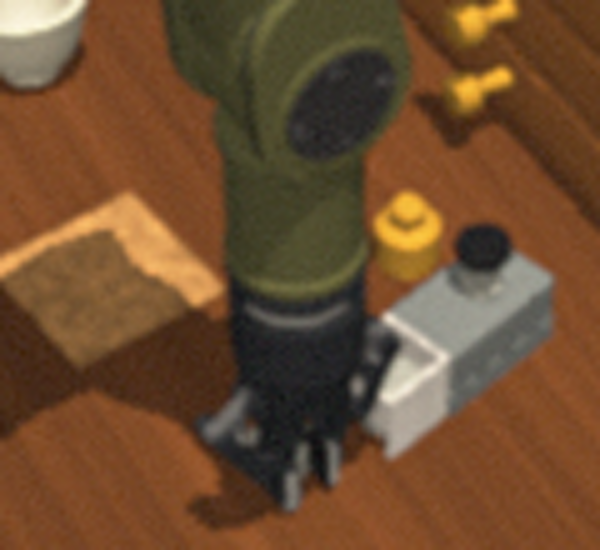

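The tips at crop (290-330, 490) are pushing. The knuckle passes close to the magazine without contact (force about 1 N). The tin is hidden behind the gripper. Continuing.

>>> apply_moves --targets "0 0 0 -5 0 -1 -0.5; 0 0 0 -5 0 -1 -0.5; 0 0 0 -5 0 -1 -0.5; 0 0 0 -5 0 -1 -0.5; 0 0 0 -5 0 -1 -0.5; 0 0 0 -5 0 0 -0.5; 0 0 0 -5 0 0 -0.5; 0 0 0 -5 0 0 -0.5"

```text
clock: 8.95
eef_pos: [0.4946, 0.0501, 0.0804]
tool_rot: [-0.538, 0.457, -0.459, 0.539]
contact_force: [0.9, -0.3, 1.0]
grip_width: 0.253
```

```bash
python3 - <<'E'
from h import *
plan([.4825,.200,.080],9.3,1)
b,bd=bot.snapshot("side");crop(b,155,120,295,230,5,"s8")
a,bd=bot.snapshot("top");crop(a,155,120,295,245,4,"t8")
E
```

```text
at [0.4946 0.0501 0.0804] rotvec [-0.003 -0.     0.001] clock 8.95 F [ 0.9 -0.3  1. ] grip 0.253
0 [-0.003 -0.     0.001] [-149.9    0.2   12.2]
```

View pics/s8.png

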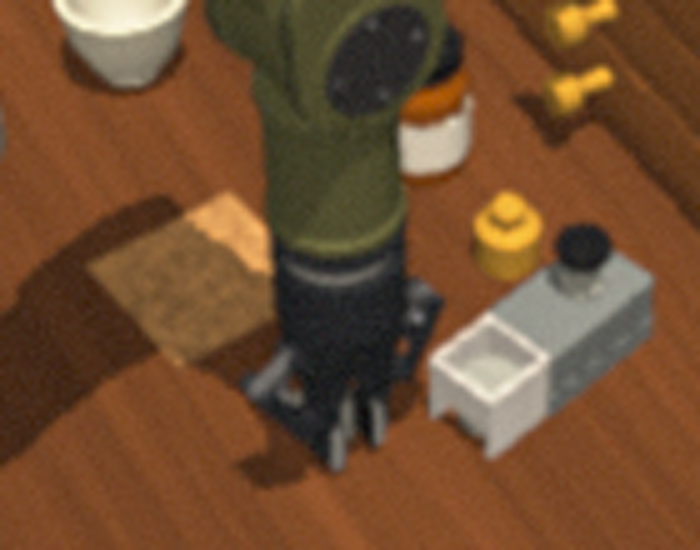

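View pics/t8.png

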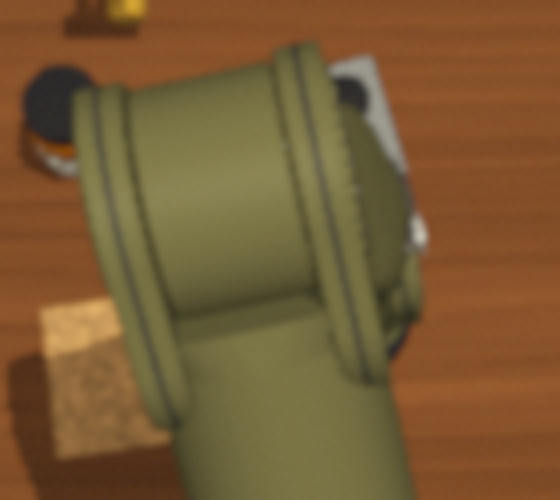

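The tin has left the outlet and is being carried ahead of the tips, hidden behind the gripper. The gripper is clear of the dispenser, so I'll lower slightly and push on.

>>> apply_moves --targets "0 0 0 -5 1 0 -0.5; 0 0 0 -6 1 1 -0.5; 0 0 0 -6 1 1 -0.5; 0 0 0 -6 0 1 -0.5; 0 0 0 -6 0 1 -0.5; 0 0 0 -6 0 1 -0.5; 0 0 0 -6 0 1 -0.5; 0 0 0 -6 0 1 -0.5"

```text
clock: 9.72
eef_pos: [0.494, 0.1012, 0.0769]
tool_rot: [-0.538, 0.457, -0.459, 0.539]
contact_force: [-0.3, -0.3, 0.4]
grip_width: 0.246
```

>>> apply_moves --targets "0 0 0 -6 0 1 -0.5; 0 0 0 -6 0 1 -0.5; 0 0 0 -6 0 1 -0.5; 0 0 0 -6 0 1 -0.5; 0 0 0 -6 0 1 -0.5; 0 0 0 -5 0 1 -0.5; 0 0 0 -3 0 0 -0.5"

```text
clock: 10.3
eef_pos: [0.4938, 0.1456, 0.0769]
tool_rot: [-0.538, 0.457, -0.459, 0.54]
contact_force: [-0.6, -0.1, -0.2]
grip_width: 0.25
```

```bash
python3 - <<'E'
from h import *
plan([.487,.197,.078],9.3,1)
b,bd=bot.snapshot("side");crop(b,155,110,275,220,5,"s9")
E
```

```text
at [0.4938 0.1456 0.0769] rotvec [-0.003  0.     0.001] clock 10.3 F [-0.6 -0.1 -0.2] grip 0.25
0 [-0.003  0.     0.001] [-51.8  -1.1   1.6]
```

View pics/s9.png

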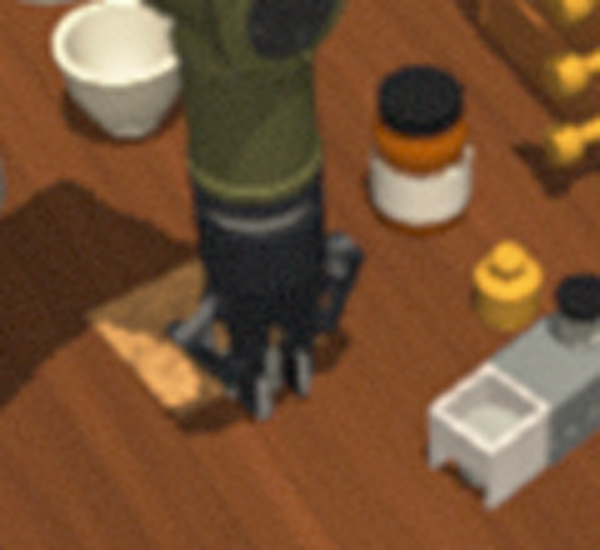

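The tips have reached the mat's near edge, and the tin isn't visible anywhere else, so it should be ahead of them. Next is the last 50 mm.

>>> apply_moves --targets "0 0 0 -6 0 0 -0.5; 0 0 0 -6 0 0 -0.5; 0 0 0 -6 0 0 -0.5; 0 0 0 -6 0 0 -0.5; 0 0 0 -6 0 0 -0.5; 0 0 0 -6 0 0 -0.5; 0 0 0 -5 0 0 -0.5; 0 0 0 -3 0 0 -0.5"

```text
clock: 11.02
eef_pos: [0.4855, 0.1932, 0.0768]
tool_rot: [-0.538, 0.457, -0.459, 0.539]
contact_force: [0.2, 0.8, 0.5]
grip_width: 0.253
```

```bash
python3 - <<'E'
from h import *
plan([.487,.197,.078],9.3,1)
E
```

```text
at [0.4855 0.1932 0.0768] rotvec [-0.003 -0.     0.001] clock 11.0167 F [0.2 0.8 0.5] grip 0.253
0 [-0.003 -0.     0.001] [-3.5 -1.2  2.1]
```

Now back off along -push, then up, and look.

>>> apply_moves --targets "0 0 0 -2 0 0 -0.5; 0 0 0 0 0 0 -0.5; 0 0 0 6 0 0 -0.5; 0 0 0 10 0 0 -0.5; 0 0 0 12 0 0 -0.5; 0 0 0 12 -4 0 -0.5; 0 0 0 8 -20 0 -0.5; 0 0 0 0 -30 0 -0.5"

```text
clock: 11.68
eef_pos: [0.491, 0.1403, 0.1274]
tool_rot: [0.541, -0.459, 0.458, -0.535]
contact_force: [0.6, 0.2, 0.1]
grip_width: 0.244
```

>>> apply_moves --targets "0 0 0 0 -30 0 -0.5; 0 0 0 10 -30 0 -0.5; 0 0 0 30 -20 0 -0.5; 0 0 0 30 0 0 -0.5; 0 0 0 30 0 0 -0.5; 0 0 0 30 0 0 -0.5; 0 0 0 20 0 0 -0.5; 0 0 0 0 0 0 -0.5"

```text
clock: 12.35
eef_pos: [0.516, -0.0304, 0.2179]
tool_rot: [0.538, -0.459, 0.466, -0.532]
contact_force: [-1.1, -0.8, 0.1]
grip_width: 0.248
```

```bash
python3 - <<'E'
from h import *
b,bd=bot.snapshot("side");a,ad=bot.snapshot("top");np.savez("s10.npz",b=b,bd=bd,a=a,ad=ad)
crop(b,105,100,325,265,3.6,"s10");crop(a,105,110,335,265,3.4,"t10")
for n,p,d in(("side",b,bd),("top",a,ad)):
    P=cloud(n,d);hsv=cv2.cvtColor(p,cv2.COLOR_RGB2HSV)
    m=(P[...,2]>.005)&(P[...,2]<.025)&(P[...,0]>.40)&(P[...,0]<.6)&(abs(P[...,1]-.2)<.12)&(hsv[...,1]<90)
    k,l,st,ce=cv2.connectedComponentsWithStats(m.astype(np.uint8))
    for i in range(1,k):
        if st[i,4]>20:
            print(n,st[i],ce[i],ray(n,ce[i],.014),P[l==i].mean(0),np.ptp(P[l==i],axis=0))
            e=(P[l==i].mean(0)[:2]-[.483,.2245]);c,s=np.cos(np.radians(7.3)),np.sin(np.radians(7.3));print("mat frame",e@[c,s],e@[-s,c])
print(bot.sense()["eef_pos"])
E
```

```text
side [189 169  12  11 107] [194.57943925 173.62616822] [0.47884378 0.2185449  0.014     ] [0.4788583  0.21856446 0.01402722] [0.03847834 0.04340327 0.01779429]
mat frame -0.004862329640352623 -0.005361163606142665
top [179 206  14  15 149] [185.97315436 213.11409396] [0.47894046 0.22203882 0.014     ] [0.47870579 0.22176136 0.01563549] [0.04082188 0.03762916 0.01682716]
mat frame -0.004607390855783407 -0.0021708034713288677
[ 0.51557369 -0.02587277  0.21752774]
```

View pics/s10.png

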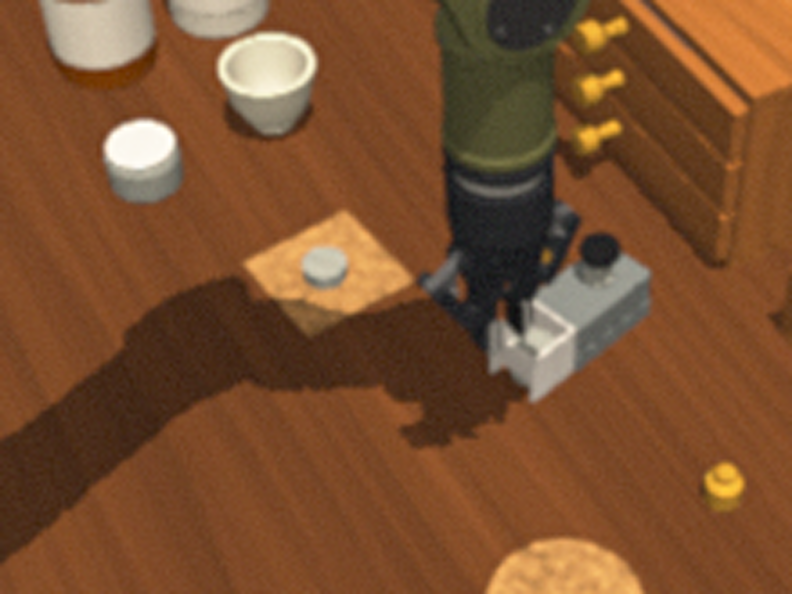

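View pics/t10.png

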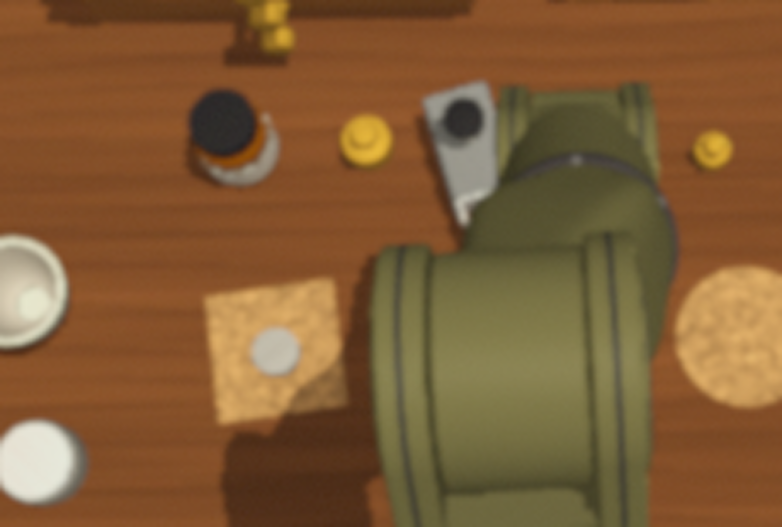

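The tin stands flat in the middle of the square mat, at top-view crop (275,351), within about 5 mm of the mat's centre. The big weight is still at (212.6,151.2), and the cap is up. I'll let the arm settle, then hand in.

>>> apply_moves --targets "0 0 0 0 0 0 -0.5; 0 0 0 0 0 0 -0.5; 0 0 0 0 0 0 -0.5"

```text
clock: 12.7
eef_pos: [0.5144, -0.0235, 0.217]
tool_rot: [0.539, -0.459, 0.462, -0.534]
contact_force: [0.8, -0.5, 0.4]
grip_width: 0.252
```

```bash
python3 -c "
from cell import bot
s=bot.sense();print(s['clock'],s['eef_pos'],s['contact_force']);print(bot.finish_job())"
```

```text
12.7 [ 0.51443539 -0.02354558  0.21699615] [ 0.77715697 -0.4658608   0.37725974]
the job is handed in; nothing more can be done
None
```

The saffron tin stands flat on the square cork mat, and I handed the job in at 12.7 s. I pressed the plunger once to its stop: the height stopped changing while the force rose to about 31 N. The tin came out and the plunger came back up. I then pushed the tin across the counter with both fingertips, without lifting it, and raised the arm clear of everything.

- **Tin position:** the last side and top views put its centre within about 7 mm of the mat's centre; up to 35 mm off is still fully on the mat. The two views disagreed by about 3 mm, which is close to the calibration error.
- **Bystanders:** the big weight's pixel position was unchanged. The others in view looked undisturbed, but I did not measure them individually.
- **Tins in the dispenser:** I did not count the two left in the magazine. Only one tin was seen coming out.
- **Force while pushing:** the readings taken between moves stayed around 1 N, so there was no sign of the gripper touching the dispenser, though it passed close.

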